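Lock the bench spindle with its cross pin

TASK

Lock the bench spindle so that its chuck can be changed: take the round-headed cross pin from the wooden tool block, stand it in the guide bush on top of the spindle head and let go, so that it rides on the collar inside. Turn the handwheel by its rim, by feel and without wrenching it, until a cross-hole comes under the pin and the pin drops in, then press the pin down past its ball catch until its head is fully home on the bush. Leave the T-handled key where it stands.

Things in the scene. Friction and masses are not known exactly. Their poses are not given: they have to be found in the camera images.
- spindle_head: Bench spindle head, fixed: grey block 56 x 46 mm on a dark base plate 104 x 78 mm, flat cap and round steel guide bush on top. Origin: underside of the base, straight below the bush; z up. The spindle runs along this body's y, 62 mm above the origin: handwheel at -y, round chuck (34 mm) with a thin mandrel, ending at y = 104 mm, at +y.
- wheel_center (a point): Centre of the plain round handwheel (fixed point, does not turn; its y is the spindle's axis): 92 mm across, 14 mm thick, top 108 mm above the desk. Between it and the block lie 44 mm of free shaft (hub 28 mm thick, 10 mm long at the wheel), so the rim can be pinched across its faces from above. It turns without end either way against light friction, 0.05 N m.
- collar_center (a point): Centre of the hidden collar on the spindle, under the guide (fixed point): 24 mm thick, drilled across twice at right angles, so a hole 9.6 mm wide comes under the guide every quarter turn. At the start none is there, and nothing outside shows its angle. Below it the bore goes on; two sprung balls there catch the pin 7 mm short of home (about 8 N pushes it past).
- guide_mouth (a point): Centre of the upper face of the guide bush (25 mm across, 90 mm above the desk), on the axis of the vertical guide bore, 9.4 mm wide and 15 mm long down to the collar. The head of the fully home pin rests on this face.
- cross_pin: Loose steel pin, 35 g, standing in the tool block: shank 8 mm thick, 52 mm long, tapered nose (4.4 mm at the tip); knurled round head 16 mm thick, 12 mm high. Origin: centre of the tip; z runs up to the head (52 to 64 mm). Let go in the guide, it rides on the collar, tip 16 mm below the guide mouth; over a cross-hole it drops some 29 mm to the balls; home, its tip is 52 mm below the mouth.
- tool_block: Fixed wooden tool block, 36 x 90 x 44 mm high. Origin: centre of its underside. Two round holes, 9.8 mm wide and 36 mm deep, 25 mm either side of the centre along its y; the pin and the key stand in them, either way round.
- t_key: Loose T-handled key in the other hole: shank 8 mm, cross bar 41 mm long and 9 mm thick at the top along its own x. Origin: centre of its lower end. Not to be moved.

How it is judged:
By the outcome, as a careful person would: the job done as asked, in the order asked, and still so for the second after the job is handed in, with the robot touching nothing.
It also fails if it takes over 72 s, if anything falls off the work surface, if the arm or the gripper's body presses on something with over 40 N, if the wrist force passes 120 N, or if a joint passes its speed limit or range.

ROBOT

A 6-joint arm with a two-finger parallel gripper is mounted at the origin on a cart in front of the work surface, level with it; the furniture and walls round the work are solid. World frame = base frame: x ahead of the robot, y to its left, z up, the work surface at z = 0. Lengths are in m, angles in rad, forces in N, time in s.
With the tool pointing down it reaches from about 0.35 to 0.775 m from the base axis. Payload 5.5 kg.
Tool frame: the origin (TCP) lies at the very end of the fingers, on their centre line; the grasp point (between the pads) lies 19 mm behind it; z points along the fingers, x is the direction in which the jaws open and shut, and the axes are right-handed (so a half turn about z gives the same grasp; the last joint's range is limited). The gripper opens to 85 mm and grips with 20 to 120 N. Pads are 22 mm wide; open, the fingers measure 114 mm over their backs; the gripper's body (76 mm by 85 mm) begins 54 mm behind the grasp point. The pads swing forward as they close: fully open they stand 13 mm farther back than shut.
Start: joints at [1.045, 0.313, 0.046, 1.304, 0, 1.431], TCP at [0.216, 0.533, 0.231] pointing down, gripper open.
Joint ranges: [-2.76, 2.76], [-0.86, 1.69], [-1.03, 1.26], [-2.2, 2.34], [-1.47, 1.5], [-3.14, 3.14]. Speed limits (rad/s): [2.57, 2.57, 3.14, 3.14, 3.14, 3.14].

INTERFACE

Orientations are given as a unit quaternion [w, x, y, z].
In Python, from workcell import env gives the robot as it stands.
- The arm moves only by the shell command python3 -m inch 'ROWS' [FORCE]. ROWS is JSON, a list of rows, each a list of 7 numbers: the turn, a rotation vector about the tool's x, y, z each as a share of 8 degrees, from -1 to 1, then the shift along the tool's x, y, z each as a share of 0.05 m, from -1 to 1, then the closure, from 0 (fully open) to 1 (shut). A call has 1 to 12 rows; each row shifts and turns the commanded pose from where the row before left it, along the tool's axes as they then stand; what a row does not reach is not made up. A row lasts 1/10 s, in which the tool goes at most 50 mm and 8.59 degrees, less where a joint would pass 70% of its speed; a pose out of reach is approached as far as the arm can. A call with a number of a shift or a turn outside -1 to 1 is refused whole. A call with a gripper value outside its range is refused whole. The fingers move at their own pace and stop on an object; FORCE is the grip in N (left out, the last holds). Time passes only in rows, so rows that do not move let the fingers close. It gives the time, the measured TCP pose, the force and the opening at its end, in the units of the state.
- env.get_state(): the state, without advancing time (a new reading comes with each control period).
- env.read_camera(name): name is "side" or "top"; returns the picture (420x560x3 uint8, red, green, blue); there is no depth.
- env.calibration(name): a dict with "fx", "fy", "cx", "cy" (pixels), "k1" (the pictures are not rectified: a ray, as slopes to the right and down, at radius r is drawn at 1 + k1 r^2 times it, then the intrinsics apply), "rvec" (rotation vector, rad) and "tvec" (3), from world to camera coordinates, as OpenCV has them. Camera axes: x right, y down, z forward; pixel columns grow to the right and rows downward; lengths in m; the calibration is good to about 2 mm. A picture is of the moment at which its call begins. calibration takes no time and is no camera call.
- env.hand_in(): hands the job in, once; it reports no verdict.
The state is a dict: "clock": time; "joint_pos": joint angles; "qvel": joint speeds; "tau": joint torques, N m; "tcp_pos": TCP position; "orientation": TCP orientation; "wrist_force": force on the tool from outside, world axes, zero at the start; "ft_torque": the same for the moment, N m; "finger_gap": finger opening in m.
Only numpy, scipy, OpenCV 4.12 (cv2) and the standard library are available. Lean on these libraries where they do the work, as an engineer would, in place of code of your own. Each camera call takes 0.05 s, during which the arm holds its last target.

## Working session

There is one attempt and no reset: what is moved stays moved. The work goes in short steps, Python scripts to look and compute and a shell command to move; the robot and the scene stay as the last step left them, time stands still between calls to the robot, and variables do not carry over. Pictures are saved under pics/ and viewed, and the job is handed in when it is done.

```bash
ls; mkdir -p pics; python3 - <<'E'
from workcell import env
import cv2
for n in ("side","top"):
    im=env.read_camera(n); cv2.imwrite(f"pics/{n}0.png",im[:,:,::-1]); print(n,env.calibration(n))
print(env.get_state())
E
```

```text
pics
side {'fx': 460.42222717806516, 'fy': 460.42222717806516, 'cx': 275.22603196276384, 'cy': 207.82075372126374, 'k1': -0.016819764325374836, 'rvec': array([ 2.30249187, -0.01522383,  0.03567717]), 'tvec': array([-0.47530882, -0.08578375,  1.15888287])}
top {'fx': 489.20929467799664, 'fy': 489.20929467799664, 'cx': 281.66011465337164, 'cy': 208.34740231766602, 'k1': -0.07006780209603561, 'rvec': array([ 2.12818984, -2.11894147,  0.21660675]), 'tvec': array([-0.20023976,  0.48454823,  1.03640561])}
{'clock': 0.1, 'joint_pos': array([1.04538003e+00, 3.13932624e-01, 4.51243902e-02, 1.30361608e+00,
       2.30384894e-05, 1.43119871e+00]), 'qvel': array([-1.32082423e-03, -8.39557583e-04,  3.52168579e-03, -2.07068171e-03,
       -2.25274256e-04,  3.68123682e-05]), 'tau': array([ 4.40748190e-03, -4.81724381e+01,  2.99244905e+01,  1.27327011e-02,
       -1.48495650e-05,  9.77883161e-06]), 'tcp_pos': array([0.21615824, 0.53234244, 0.23050689]), 'orientation': array([ 3.45818375e-04,  8.29553151e-01,  5.58427173e-01, -7.36970871e-04]), 'wrist_force': array([ 0.05847202,  0.2958771 , -0.34714839]), 'ft_torque': array([-0.02947945,  0.02765144,  0.03788873]), 'finger_gap': 0.08519180667970963}
```

View pics/side0.png

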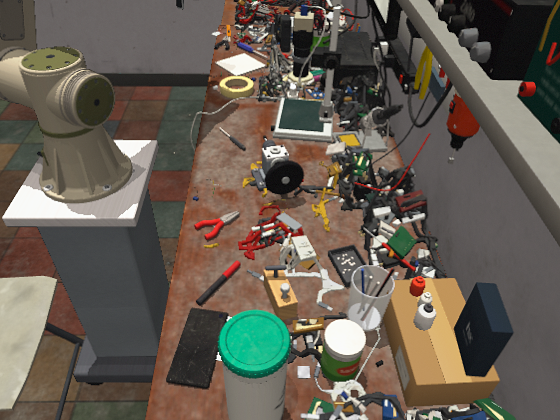

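View pics/top0.png

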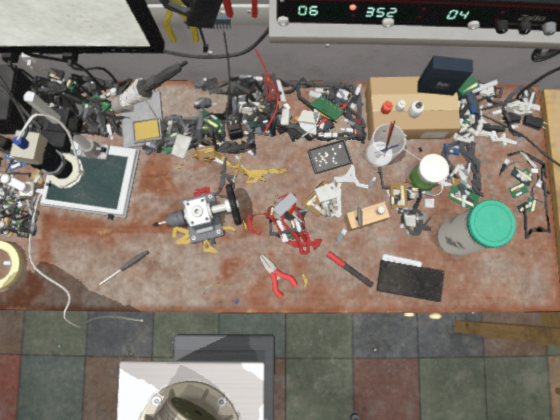

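The side view shows the spindle head with its black wheel near (283,178) and the tool block near (281,292). In the top view the head is near (198,215) and the block near (367,216). I'll zoom in on both.

```bash
cat > h.py <<'E'
import numpy as np, cv2
from workcell import env
def cal(n):
    c=env.calibration(n); K=np.array([[c['fx'],0,c['cx']],[0,c['fy'],c['cy']],[0,0,1.]]); R=cv2.Rodrigues(c['rvec'])[0]
    return K,np.array([c['k1'],0,0,0,0.]),R,np.array(c['tvec'])
def ray(n,u,v):
    K,d,R,t=cal(n); p=cv2.undistortPoints(np.array([[[u,v]]],float),K,d)[0,0]
    return -R.T@t, R.T@np.array([p[0],p[1],1])
def onz(n,u,v,z):
    o,d=ray(n,u,v); return o+d*(z-o[2])/d[2]
def proj(n,P):
    K,d,R,t=cal(n); return cv2.projectPoints(np.array([P],float),cv2.Rodrigues(R)[0],t,K,d)[0][0,0]
def tri(a,b):
    (o1,d1),(o2,d2)=ray('side',*a),ray('top',*b)
    s=np.linalg.lstsq(np.c_[d1,-d2],o2-o1,rcond=None)[0]
    p,q=o1+s[0]*d1,o2+s[1]*d2; return (p+q)/2,np.linalg.norm(p-q)
E
python3 - <<'E'
import cv2
s=cv2.imread('pics/side0.png');t=cv2.imread('pics/top0.png')
def c(im,x,y,w,h,n,k): cv2.imwrite(f'pics/{n}.png',cv2.resize(im[y:y+h,x:x+w],None,fx=k,fy=k,interpolation=cv2.INTER_CUBIC))
c(s,230,130,90,75,'s_head',8);c(s,240,255,80,70,'s_block',8);c(t,150,170,100,75,'t_head',8);c(t,330,185,80,55,'t_block',8)
E
```

```text
(no output)
```

View pics/s_head.png

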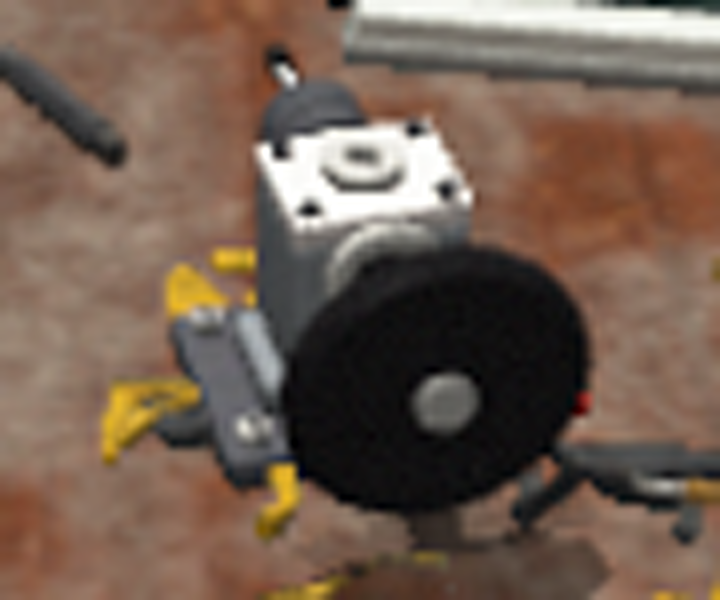

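View pics/s_block.png

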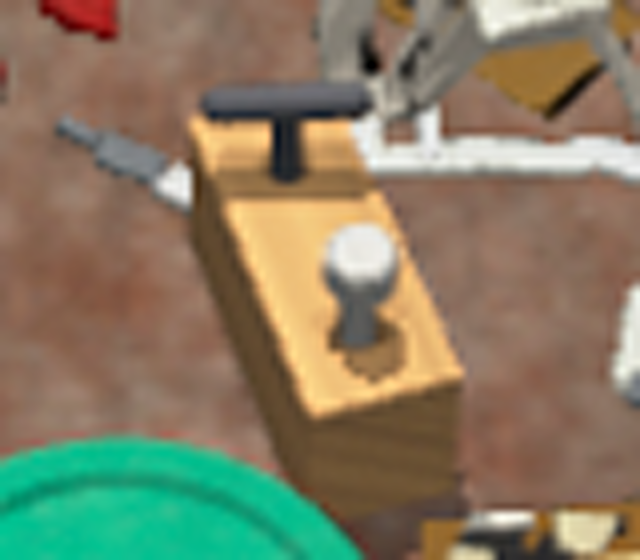

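View pics/t_head.png

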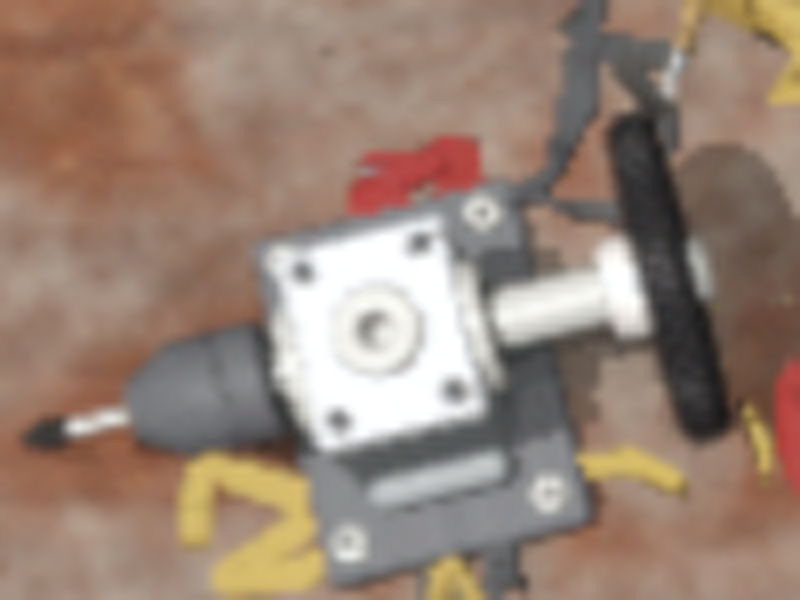

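View pics/t_block.png

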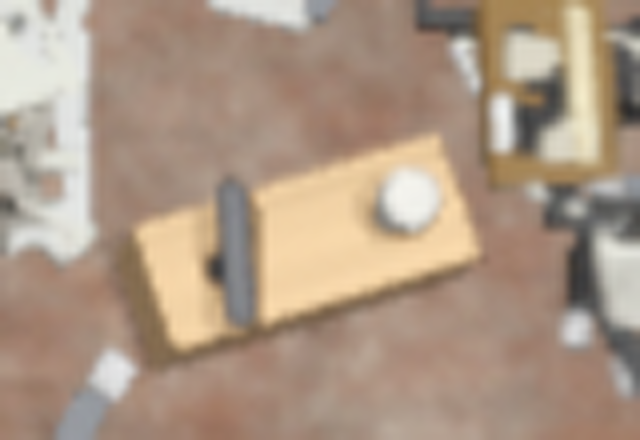

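```bash
python3 - <<'E'
from h import *
T=lambda X,Y,x0,y0:(x0+(X+.5)/8-.5,y0+(Y+.5)/8-.5)
th=lambda X,Y:T(X,Y,150,170); tb=lambda X,Y:T(X,Y,330,185); sh=lambda X,Y:T(X,Y,230,130); sb=lambda X,Y:T(X,Y,240,255)
print('pin top@.072',onz('top',*tb(408,198),.072),onz('side',*sb(363,250),.072),tri(sb(363,250),tb(408,198)))
print('mouth@.09',onz('top',*th(377,329),.09),onz('side',*sh(364,157),.09),tri(sh(364,157),th(377,329)))
c=[onz('top',*th(*p),.084) for p in ((302,272),(419,243),(338,420),(455,390))]
for a,b in ((0,1),(2,3),(0,2),(1,3)):
    d=c[b]-c[a]; print('cap',np.linalg.norm(d),np.degrees(np.arctan2(d[1],d[0])))
d=[onz('side',*sh(*p),.084) for p in ((283,150),(416,128),(308,208),(446,190))]
for a,b in ((0,1),(2,3),(0,2),(1,3)):
    e=d[b]-d[a]; print('caps',np.linalg.norm(e),np.degrees(np.arctan2(e[1],e[0])))
print(np.mean(c,0),np.mean(d,0))
# wheel: topmost edge of rim in top
for p in ((632,125),(705,430)): print('wheel ends @.062',onz('top',*th(*p),.062))
for n,p in (('top far',(135,228)),('x',(438,133)),('y',(482,255)),('z',(180,352))): print('blk',onz('top',*tb(*p),.044))
print('key bar ends @', [onz('top',*tb(*p),.1) for p in((230,185),(240,320))])
E
```

```text
pin top@.072 [ 0.47972693 -0.41323739  0.072     ] [ 0.48190212 -0.41528606  0.072     ] (array([ 0.48113142, -0.41366016,  0.06964918]), np.float64(0.001869542783382143))
mouth@.09 [ 0.47114934 -0.01688852  0.09      ] [ 0.47283855 -0.01862695  0.09      ] (array([ 0.47220743, -0.01650655,  0.08833159]), np.float64(0.0014619200154710925))
cap 0.032252747368005895 -75.4185241687869
cap 0.03207167330831249 -75.02159539906691
cap 0.041757704718544314 -164.36797439516383
cap 0.04153260676882787 -164.61317342097502
caps 0.04233512272121327 16.520631364733084
caps 0.04232746527187082 12.940719805673579
caps 0.030814677956883533 -76.44880125084526
caps 0.033458789584904586 -76.36868917948937
[ 0.47175999 -0.01628483  0.084     ] [ 0.47283713 -0.01605103  0.084     ]
wheel ends @.062 [ 0.53419491 -0.08055791  0.062     ]
wheel ends @.062 [ 0.44902012 -0.10249723  0.062     ]
blk [ 0.47629476 -0.34246538  0.044     ]
blk [ 0.50382458 -0.42843135  0.044     ]
blk [ 0.4691178  -0.43951161  0.044     ]
blk [ 0.44144131 -0.35421077  0.044     ]
key bar ends @ [array([ 0.47750441, -0.35988968,  0.1       ]), array([ 0.44134653, -0.36157058,  0.1       ])]
```

```bash
cat >> h.py <<'E'
from scipy.spatial.transform import Rotation as Ro
def Rt(s=None):
    s=s or env.get_state(); q=s['orientation']; return Ro.from_quat([q[1],q[2],q[3],q[0]]).as_matrix()
def st():
    s=env.get_state(); R=Rt(s)
    print('t%.2f'%s['clock'],'tcp',s['tcp_pos'].round(4),'yaw %.1f'%np.degrees(np.arctan2(R[1,0],R[0,0])),'z',R[:,2].round(3),'q',s['joint_pos'].round(2),'F',s['wrist_force'].round(2),'gap %.4f'%s['finger_gap']); return s
def go(P,yaw=None,R0=None):
    """tool-axis shift (in units of .05m) from measured pose to P; then rotvec (8deg units) to yaw straight down"""
    s=st(); R=Rt(s); d=R.T@(np.array(P)-s['tcp_pos'])/.05
    print('shift',d.round(3),'n',np.ceil(abs(d).max()))
    if yaw is not None:
        c,q=np.cos(np.radians(yaw)),np.sin(np.radians(yaw)); G=np.array([[c,q,0],[q,-c,0],[0,0,-1.]])
        print('turn',(np.degrees(Ro.from_matrix(R.T@G).as_rotvec())/8).round(3))
E
python3 - <<'E'
from h import *
T=lambda X,Y,x0,y0:(x0+(X+.5)/8-.5,y0+(Y+.5)/8-.5)
print('key bar',tri(T(287,100,240,255),T(236,252,330,185)))
go([.45,.15,.2]); 
s=env.get_state();R=Rt(s); print((R.T@(np.array([.481,-.414,.15])-np.array([.45,.15,.2]))/.05).round(3))
E
```

```text
key bar (array([ 0.46594897, -0.36671882,  0.06620195]), np.float64(0.0006502652629913604))
t0.10 tcp [0.2162 0.5323 0.2305] yaw 67.9 z [-0.001 -0.001 -1.   ] q [1.05 0.31 0.05 1.3  0.   1.43] F [ 0.06  0.3  -0.35] gap 0.0852
shift [-5.324  7.211  0.617] n 8.0
[-10.216   4.82    1.015]
```

```bash
python3 -m inch '[[0,0,0,-0.3,0.4,0.03,0],[0,0,0,-0.7,0.9,0.08,0],[0,0,0,-0.7,0.9,0.08,0],[0,0,0,-0.7,0.9,0.08,0],[0,0,0,-0.7,0.9,0.08,0],[0,0,0,-0.7,0.9,0.08,0],[0,0,0,-0.7,0.9,0.08,0],[0,0,0,-0.7,0.9,0.08,0],[0,0,0,-0.35,0.4,0,0]]'; python3 - <<'E'
from h import *
go([.481,-.414,.15],17.7)
E
```

```text
clock: 1.0
tcp_pos: [0.4169, 0.1823, 0.2046]
orientation: [0.0, 0.83, 0.557, -0.0]
wrist_force: [-0.9, 0.4, 0.5]
finger_gap: 0.0858
t1.00 tcp [0.4169 0.1823 0.2046] yaw 67.7 z [-0.001 -0.001 -1.   ] q [ 0.24  0.09 -0.3   1.18 -0.    0.62] F [-0.89  0.4   0.52] gap 0.0858
shift [-10.549   5.708   1.101] n 11.0
turn [2.000e-03 7.000e-03 6.253e+00]
```

```bash
python3 -m inch '[[0,0,0.5,0,0,0,0],[0,0,0.75,0,0,0,0],[0,0,1,0,0,0,0],[0,0,1,0,0,0,0],[0,0,1,0,0,0,0],[0,0,1,0,0,0,0],[0,0,1,0,0,0,0],[0,0,0,0,0,0,0]]'; python3 - <<'E'
from h import *
go([.481,-.414,.15],17.7)
E
```

```text
clock: 1.8
tcp_pos: [0.4156, 0.1852, 0.2049]
orientation: [0.0, 0.988, 0.155, -0.0]
wrist_force: [-0.2, 0.1, -0.2]
finger_gap: 0.0854
t1.80 tcp [0.4156 0.1852 0.2049] yaw 17.9 z [-0.001 -0.    -1.   ] q [ 0.24  0.09 -0.3   1.18  0.    1.5 ] F [-0.22  0.15 -0.24] gap 0.0854
shift [-2.432 11.808  1.099] n 12.0
turn [-0.001  0.006  0.022]
```

```bash
python3 -m inch '[[0,0,0,-0.1,0.5,0,0.3],[0,0,0,-0.2,0.95,0,0.3],[0,0,0,-0.2,0.95,0,0.3],[0,0,0,-0.2,0.95,0,0.3],[0,0,0,-0.2,0.95,0,0.3],[0,0,0,-0.2,0.95,0,0.3],[0,0,0,-0.2,0.95,0,0.3],[0,0,0,-0.2,0.95,0,0.3],[0,0,0,-0.2,0.95,0,0.3],[0,0,0,-0.2,0.95,0,0.3],[0,0,0,-0.2,0.95,0,0.3],[0,0,0,-0.1,0.5,0,0.3]]';python3 -m inch '[[0,0,0,0,0,0,0.3],[0,0,0,0,0,0,0.3]]'; python3 - <<'E'
from h import *
go([.481,-.414,.15],17.7)
for n in ("side","top"):
    cv2.imwrite(f"pics/{n}1.png",env.read_camera(n)[:,:,::-1])
E
```

```text
clock: 3.0
tcp_pos: [0.4723, -0.352, 0.2045]
orientation: [0.0, 0.988, 0.156, -0.0]
wrist_force: [-0.2, 0.5, -0.9]
finger_gap: 0.0598
clock: 3.2
tcp_pos: [0.472, -0.3482, 0.2045]
orientation: [-0.001, 0.988, 0.156, -0.0]
wrist_force: [0.6, 1.1, -0.6]
finger_gap: 0.0597
t3.20 tcp [ 0.472  -0.3482  0.2045] yaw 18.0 z [-0.001  0.002 -1.   ] q [-0.77  0.35  0.03  1.25  0.    0.48] F [ 0.57  1.1  -0.62] gap 0.0597
shift [-0.235  1.31   1.087] n 2.0
turn [-0.013  0.004  0.032]
```

View pics/side1.png

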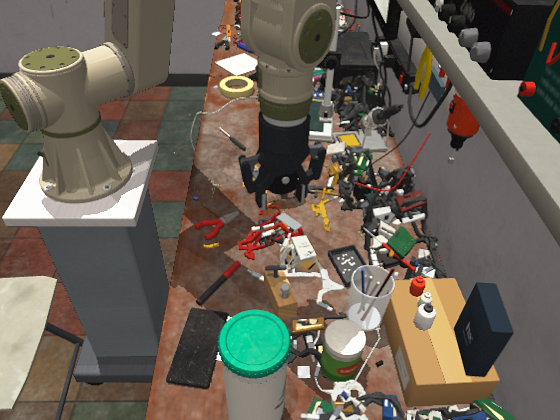

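The gripper hangs at about (282,190), with the block and pin still clear below it at (284,288). Now I'll align it over the pin.

```bash
python3 -m inch '[[0,0,0,-0.08,0.43,0.35,0.3],[0,0,0,-0.08,0.44,0.35,0.3],[0,0,0,-0.075,0.44,0.4,0.3],[0,0,0,0,0,0.4,0.3],[0,0,0,0,0,0,0.3],[0,0,0,0,0,0,0.3],[0,0,0,0,0,0,0.3]]'; python3 - <<'E'
from h import *
go([.4807,-.414,.050],17.7)
for n in ("side","top"):
    cv2.imwrite(f"pics/{n}2.png",env.read_camera(n)[:,:,::-1])
s=cv2.imread('pics/side2.png');t=cv2.imread('pics/top2.png')
f=lambda im,x,y,w,h:cv2.resize(im[y:y+h,x:x+w],(600,500),interpolation=cv2.INTER_CUBIC)
cv2.imwrite('pics/c2.png',f(s,230,200,120,100));cv2.imwrite('pics/d2.png',f(t,310,150,120,100))
E
```

```text
clock: 4.0
tcp_pos: [0.4822, -0.4135, 0.1319]
orientation: [0.001, 0.988, 0.156, 0.001]
wrist_force: [0.5, 0.3, -0.2]
finger_gap: 0.0598
t4.00 tcp [ 0.4822 -0.4135  0.1319] yaw 18.0 z [ 0.001 -0.001 -1.   ] q [-0.84  0.47  0.03  1.13  0.    0.42] F [ 0.47  0.25 -0.16] gap 0.0598
shift [-0.034 -0.002  1.639] n 2.0
turn [ 0.012 -0.006  0.036]
```

View pics/c2.png

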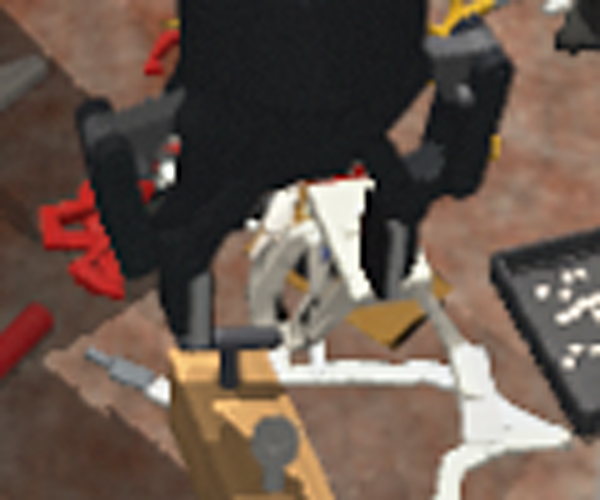

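View pics/d2.png

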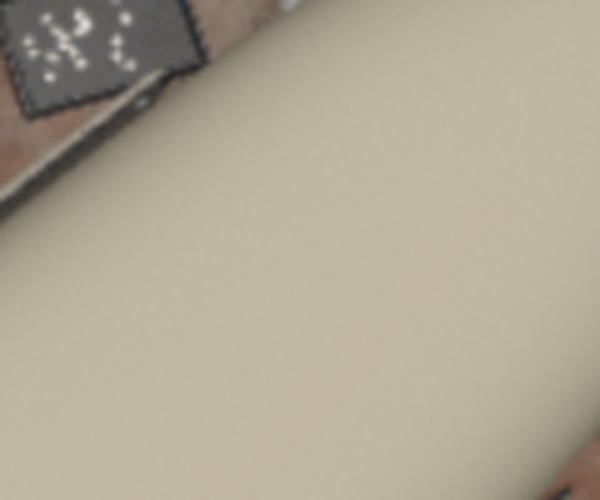

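The side crop shows the open fingers straddling the pin's line, with the pin head at about (275,440) in the crop. The arm blocks the top view. I'll descend.

```bash
python3 -m inch '[[0,0,0,-0.034,0,0.3,0.4],[0,0,0,0,0,0.4,0.5],[0,0,0,0,0,0.4,0.5],[0,0,0,0,0,0.3,0.5],[0,0,0,0,0,0.2,0.5],[0,0,0,0,0,0,0.5],[0,0,0,0,0,0,0.5],[0,0,0,0,0,0,0.5]]' 30; python3 - <<'E'
from h import *
go([.4807,-.414,.050],17.7)
cv2.imwrite(f"pics/side3.png",env.read_camera('side')[:,:,::-1])
s=cv2.imread('pics/side3.png')
f=lambda im,x,y,w,h:cv2.resize(im[y:y+h,x:x+w],(600,500),interpolation=cv2.INTER_CUBIC)
cv2.imwrite('pics/c3.png',f(s,230,230,120,100))
E
```

```text
clock: 4.9
tcp_pos: [0.4805, -0.4152, 0.0515]
orientation: [0.001, 0.988, 0.156, 0.001]
wrist_force: [-0.7, 0.9, 0.7]
finger_gap: 0.0428
t4.90 tcp [ 0.4805 -0.4152  0.0515] yaw 17.9 z [ 0.001 -0.001 -1.   ] q [-0.84  0.53 -0.08  0.96  0.    0.42] F [-0.66  0.87  0.73] gap 0.0428
shift [ 0.01  -0.022  0.031] n 1.0
turn [ 0.013 -0.007  0.025]
```

View pics/c3.png

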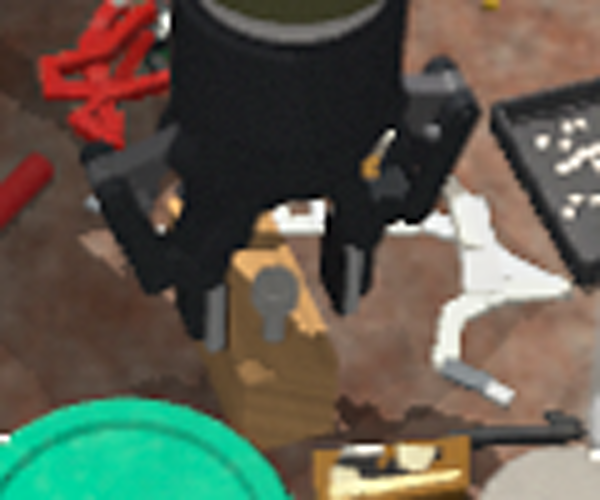

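The pin head, at about (275,290) in the crop, sits centred between the fingers. Closing.

```bash
python3 -m inch '[[0,0,0,0,0,0.02,0.7],[0,0,0,0,0,0,0.85],[0,0,0,0,0,0,1],[0,0,0,0,0,0,1],[0,0,0,0,0,0,1],[0,0,0,0,0,0,1]]' 30; python3 - <<'E'
from h import *
st()
E
```

```text
clock: 5.55
tcp_pos: [0.4801, -0.4148, 0.0496]
orientation: [0.0, 0.988, 0.156, 0.0]
wrist_force: [-0.6, -0.4, 1.9]
finger_gap: 0.0147
t5.55 tcp [ 0.4801 -0.4148  0.0496] yaw 17.9 z [ 0.001 -0.    -1.   ] q [-0.84  0.53 -0.08  0.96  0.    0.42] F [-0.59 -0.45  1.89] gap 0.0147
```

```bash
python3 -m inch '[[0,0,0,0,0,-0.1,1],[0,0,0,0,0,-0.3,1],[0,0,0,0,0,-0.5,1],[0,0,0,0,0,-0.8,1],[0,0,0,0,0,-0.8,1],[0,0,0,0,0,-0.5,1],[0,0,0,0,0,0,1],[0,0,0,0,0,0,1]]' 30; python3 - <<'E'
from h import *
go([.455,-.018,.19],104.7)
cv2.imwrite(f"pics/side4.png",env.read_camera('side')[:,:,::-1])
s=cv2.imread('pics/side4.png')
f=lambda im,x,y,w,h:cv2.resize(im[y:y+h,x:x+w],(720,600),interpolation=cv2.INTER_CUBIC)
cv2.imwrite('pics/c4.png',f(s,230,180,144,120))
E
```

```text
clock: 6.35
tcp_pos: [0.48, -0.4146, 0.1995]
orientation: [0.0, 0.988, 0.156, 0.0]
wrist_force: [0.8, -1.0, -0.4]
finger_gap: 0.0144
t6.35 tcp [ 0.48   -0.4146  0.1995] yaw 17.9 z [ 0.001 -0.    -1.   ] q [-0.84  0.44  0.15  1.28  0.    0.42] F [ 0.78 -1.05 -0.44] gap 0.0144
shift [ 1.963 -7.702  0.186] n 8.0
turn [ 5.000e-03  1.000e-03 -1.085e+01]
```

View pics/c4.png

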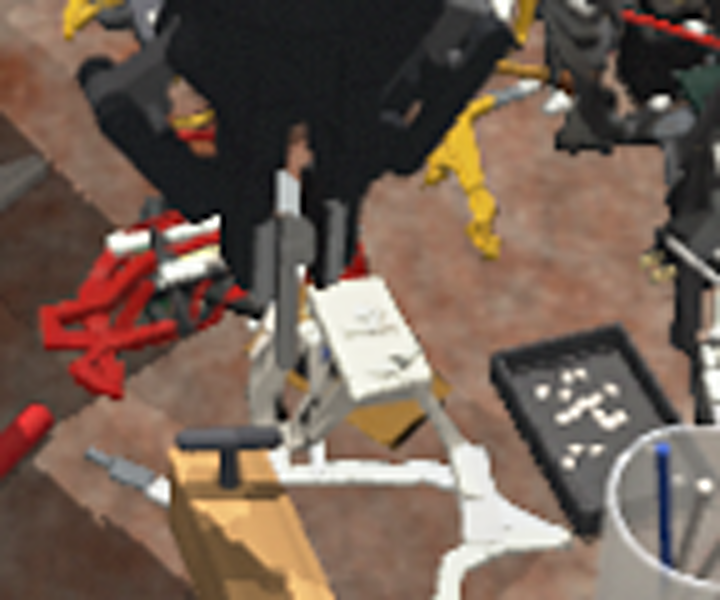

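The pin is held, with its tip at about (285,370) in the crop. I'll check that against expectation, then carry it towards the head, staying at yaw 17.9 for now and keeping clear of the base.

```bash
python3 - <<'E'
from h import *
print(proj('side',[.48,-.4146,.158]), onz('side',287,253.5,.158))
E
python3 -m inch '[[0,0,0,0.1,-0.4,0,1],[0,0,0,0.2,-0.8,0,1],[0,0,0,0.2,-0.8,0,1],[0,0,0,0.2,-0.8,0,1],[0,0,0,0.2,-0.8,0,1],[0,0,0,0.2,-0.8,0,1],[0,0,0,0.2,-0.8,0,1],[0,0,0,0.2,-0.8,0,1],[0,0,0,0.2,-0.8,0,1],[0,0,0,0.1,-0.5,0,1],[0,0,0,0,0,0,1],[0,0,0,0,0,0,1]]' 30; python3 - <<'E'
from h import *
go([.472,-.017,.18],104.7)
E
```

```text
[285.59843623 252.65234033] [ 0.48223764 -0.41649398  0.158     ]
clock: 7.6
tcp_pos: [0.4525, -0.0391, 0.198]
orientation: [-0.0, 0.988, 0.156, -0.001]
wrist_force: [0.1, 0.2, -1.0]
finger_gap: 0.0148
t7.60 tcp [ 0.4525 -0.0391  0.198 ] yaw 18.0 z [-0.002  0.    -1.   ] q [-0.26  0.1  -0.31  1.17 -0.    0.99] F [ 0.09  0.2  -1.  ] gap 0.0148
shift [ 0.508 -0.299  0.36 ] n 1.0
turn [-1.7000e-02  7.0000e-03 -1.0839e+01]
```

```bash
python3 -m inch '[[0,0,-0.6,0.2,-0.1,0,1],[0,0,-1,0,0,0,1],[0,0,-1,0,0,0,1],[0,0,-1,0,0,0,1],[0,0,-1,0,0,0,1],[0,0,-1,0,0,0,1],[0,0,-1,0,0,0,1],[0,0,-1,0,0,0,1],[0,0,-1,0,0,0,1],[0,0,-1,0,0,0,1],[0,0,-1,0,0,0,1],[0,0,-0.24,0,0,0,1]]'; python3 -m inch '[[0,0,0,0,0,0,1],[0,0,0,0,0,0,1]]'; python3 - <<'E'
from h import *
go([.472,-.017,.150],104.7)
E
```

```text
clock: 8.8
tcp_pos: [0.4613, -0.0332, 0.1984]
orientation: [-0.001, 0.611, 0.792, -0.0]
wrist_force: [0.2, -0.4, -0.0]
finger_gap: 0.0143
clock: 9.0
tcp_pos: [0.4613, -0.0327, 0.1987]
orientation: [-0.0, 0.612, 0.79, -0.0]
wrist_force: [-0.5, -0.8, -0.4]
finger_gap: 0.0145
t9.00 tcp [ 0.4613 -0.0327  0.1987] yaw 104.5 z [-0.001  0.    -1.   ] q [-0.24  0.11 -0.29  1.17 -0.   -0.5 ] F [-0.54 -0.84 -0.35] gap 0.0145
shift [0.25  0.287 0.975] n 1.0
turn [-0.006 -0.003 -0.03 ]
```

```bash
python3 -m inch '[[0,0,0,0.12,0.14,0.3,1],[0,0,0,0.13,0.147,0.4,1],[0,0,0,0,0,0.25,1],[0,0,0,0,0,0,1],[0,0,0,0,0,0,1],[0,0,0,0,0,0,1]]'; python3 - <<'E'
from h import *
s=go([.472,-.017,.150],104.7)
for n in ("side","top"):
    cv2.imwrite(f"pics/{n}5.png",env.read_camera(n)[:,:,::-1])
s=cv2.imread('pics/side5.png');t=cv2.imread('pics/top5.png')
f=lambda im,x,y,w,h:cv2.resize(im[y:y+h,x:x+w],None,fx=8,fy=8,interpolation=cv2.INTER_CUBIC)
cv2.imwrite('pics/c5.png',f(s,235,100,80,70));cv2.imwrite('pics/d5.png',f(t,150,160,100,75))
E
```

```text
clock: 9.6
tcp_pos: [0.4726, -0.0164, 0.1525]
orientation: [0.001, 0.612, 0.791, 0.0]
wrist_force: [0.4, -0.1, 0.3]
finger_gap: 0.0146
t9.60 tcp [ 0.4726 -0.0164  0.1525] yaw 104.6 z [ 0.001 -0.    -1.   ] q [-0.2   0.16 -0.35  1.06  0.   -0.46] F [ 0.4  -0.12  0.29] gap 0.0146
shift [-0.009 -0.014  0.051] n 1.0
turn [ 0.008  0.003 -0.015]
```

View pics/c5.png

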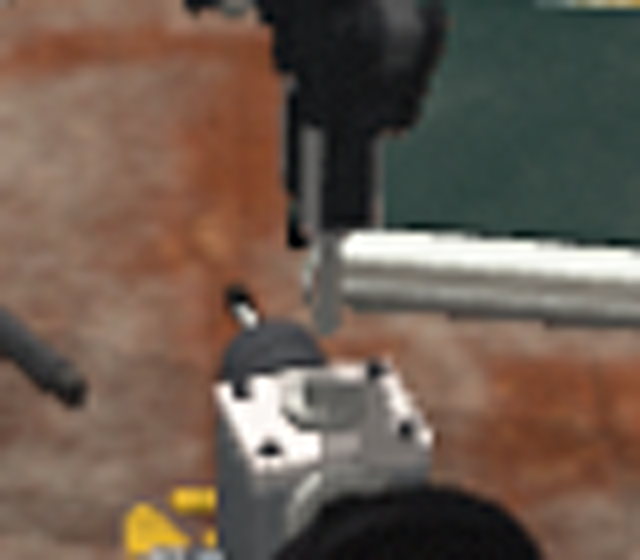

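View pics/d5.png

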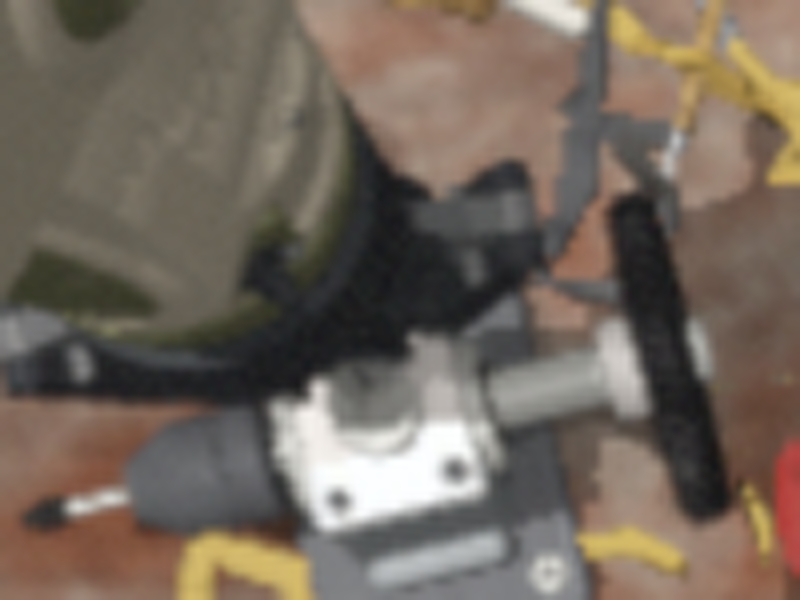

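The side crop shows the tip at about (326,330) and the bush centre at about (324,395). I'll measure the tip relative to the mouth within the same camera, which cancels the calibration bias.

```bash
python3 - <<'E'
from h import *
s=lambda X,Y:(235+(X+.5)/8-.5,100+(Y+.5)/8-.5)
tip=onz('side',*s(326,328),.111); m=onz('side',275.06,149.2,.09); 
print(tip,m,tip-m)
for z in (.11,.112): print(proj('side',[.4726,-.0164,z]))
# shank centreline points: tilt
print(s(320,250),s(326,328),proj('side',[.4726,-.0164,.13]),proj('side',[.4726,-.0164,.111]))
# top: mouth from top & side
E
python3 - <<'E'
import cv2
s=cv2.imread('pics/side5.png'); g=cv2.cvtColor(s,cv2.COLOR_BGR2GRAY)
for r in (130,132,134,136,138,140,141,142): print(r,g[r,268:284])
for r in (145,147,148,149,150,151,152,153): print(r,g[r,264:290])
E
```

```text
[ 0.47311317 -0.01336418  0.111     ] [ 0.47283142 -0.01867908  0.09      ] [0.00028176 0.0053149  0.021     ]
[275.11570594 141.63561338]
[275.13330235 140.92442768]
(274.5625, 130.8125) (275.3125, 140.5625) [275.29362688 134.44493264] [275.12449877 141.28023702]
130 [104 109  97  10   3  60 114  91  89 145 243 253 249 248 248 248]
132 [106 111 115 115 119 134 147  89  86 112 169 174 189 188 192 205]
134 [109 111 111 115 132 151  93  89  92 101 120 119 118 117 117 117]
136 [107 112 113 115 111  96  97  92  92 102 119 117 119 122 122 122]
138 [116 119 114 112 115 110  99  91  94  99 102  75  73  77  78  75]
140 [ 84  86  86  91 101 115 102  92  91  99 117 111 111 112 116 125]
141 [ 81  80  79  75  71  88  97  92 101 116 122 117 117 114 115 120]
142 [ 81  73  74  69  66  66  85 106 106 109 107 107 109 107 103 108]
145 [ 63  62  69  75  72  67  63  53  48  51  51  76 131 159 156 151 127  65
  92 147 115 114 114 115 115 113]
147 [ 57  70 164 242 232 207 214 214 192 128 125 127 130 150 165 159 129  75
 137 219 206 123 112 119 118 113]
148 [ 50  78 185 255 251 239 200 194 174  84  94  98  96  92  91  92 103 107
 128 194 225 146 106 115 117 112]
149 [ 84  63 165 251 248 242 203 217 196  77  89  95  94  90  94  94 102 114
 109 156 235 207 150 118 118 117]
150 [237 232 237 249 247 241 188 219 216 102  97 105  94  94  96  96  99 114
 109 159 239 227 157 105 114 112]
151 [255 250 248 247 248 240 144 151 188 159 128 124  99 104 100  95  95 115
 111 126 193 231 182 142  97  95]
152 [239 251 247 247 248 247 217  86 118 128 117 118 105 102  94  95 103 115
 113 130 166 142 136 154  94  93]
153 [195 253 249 249 250 251 249 216 104  83  90  95  95  91  99 108 111 113
 112 127 140  35  88 158 152  99]
```

```bash
python3 - <<'E'
from h import *
for n,x0,y0 in (('side',255,135),('top',180,195)):
    im=cv2.imread(f'pics/{n}0.png')[y0:y0+30,x0:x0+40]; k=18
    big=cv2.resize(im,None,fx=k,fy=k,interpolation=cv2.INTER_NEAREST)
    for M,col in (((.4722,-.0165),(0,0,255)),((.4722,-.0187),(255,0,0))):
      for r in (.0125,.0047):
        pts=np.array([proj(n,[M[0]+r*np.cos(a),M[1]+r*np.sin(a),.09]) for a in np.linspace(0,2*np.pi,40)])
        pts=((pts-[x0,y0]+.5)*k).astype(int); cv2.polylines(big,[pts],True,col,1)
    cv2.imwrite(f'pics/bush_{n}.png',big)
E
```

```text
(no output)
```

View pics/bush_side.png

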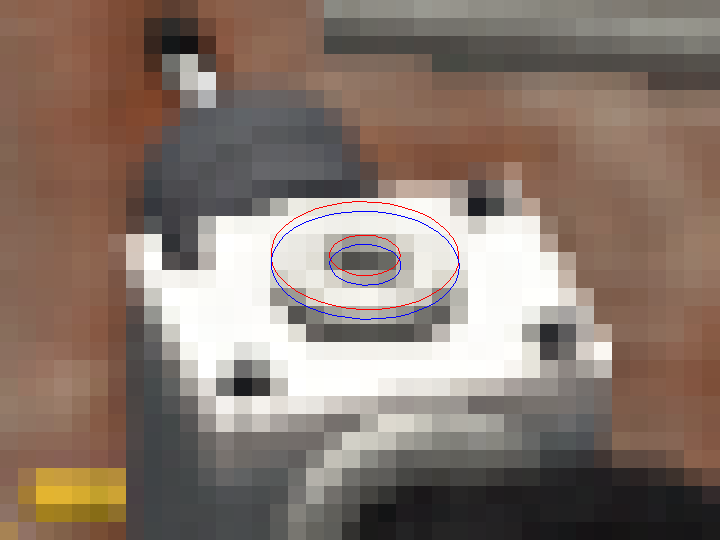

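View pics/bush_top.png

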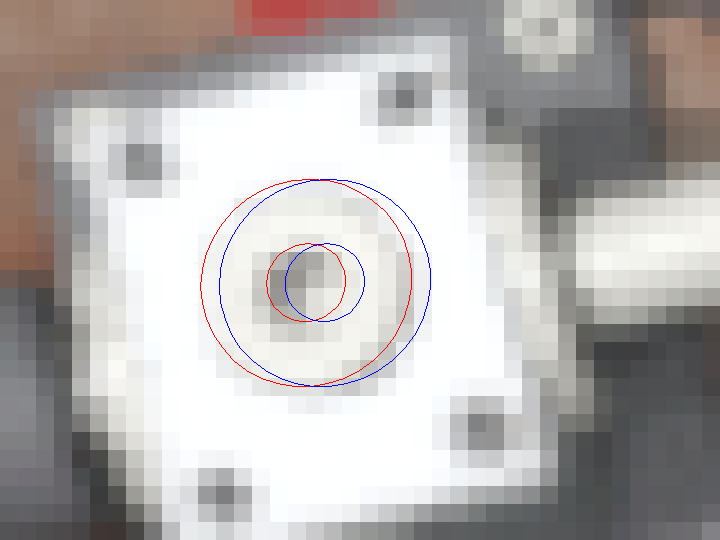

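The red circle (mouth at y = -0.0165) fits both views, and the tip is within about 0.5 mm of it. Descending gently, with a check on the force as the tip enters.

```bash
python3 -m inch '[[0,0,0,-0.005,-0.008,0.15,1],[0,0,0,0,0,0.2,1],[0,0,0,0,0,0.1,1],[0,0,0,0,0,0.08,1],[0,0,0,0,0,0,1],[0,0,0,0,0,0,1]]'; python3 - <<'E'
from h import *
go([.4722,-.0165,.120],104.7)
E
```

```text
clock: 10.3
tcp_pos: [0.4717, -0.0163, 0.1252]
orientation: [-0.0, 0.611, 0.791, -0.0]
wrist_force: [-0.0, -0.2, -1.0]
finger_gap: 0.0148
t10.30 tcp [ 0.4717 -0.0163  0.1252] yaw 104.6 z [-0.  0. -1.] q [-0.2   0.18 -0.4   0.99  0.   -0.46] F [-0.02 -0.22 -1.02] gap 0.0148
shift [-0.006  0.009  0.103] n 1.0
turn [-0.002 -0.002 -0.01 ]
```

```bash
python3 -m inch '[[0,0,0,0,0,0.05,1],[0,0,0,0,0,0.05,1],[0,0,0,0,0,0,1],[0,0,0,0,0,0,1]]'; python3 - <<'E'
from h import *
st()
cv2.imwrite(f"pics/side6.png",env.read_camera('side')[:,:,::-1])
s=cv2.imread('pics/side6.png')
f=lambda im,x,y,w,h:cv2.resize(im[y:y+h,x:x+w],None,fx=8,fy=8,interpolation=cv2.INTER_CUBIC)
cv2.imwrite('pics/c6.png',f(s,235,100,80,70))
E
```

```text
clock: 10.7
tcp_pos: [0.4717, -0.0163, 0.1203]
orientation: [-0.0, 0.611, 0.791, 0.0]
wrist_force: [0.7, -0.9, -0.2]
finger_gap: 0.0143
t10.70 tcp [ 0.4717 -0.0163  0.1203] yaw 104.6 z [-0.  0. -1.] q [-0.2   0.18 -0.41  0.98  0.   -0.46] F [ 0.71 -0.91 -0.17] gap 0.0143
```

View pics/c6.png

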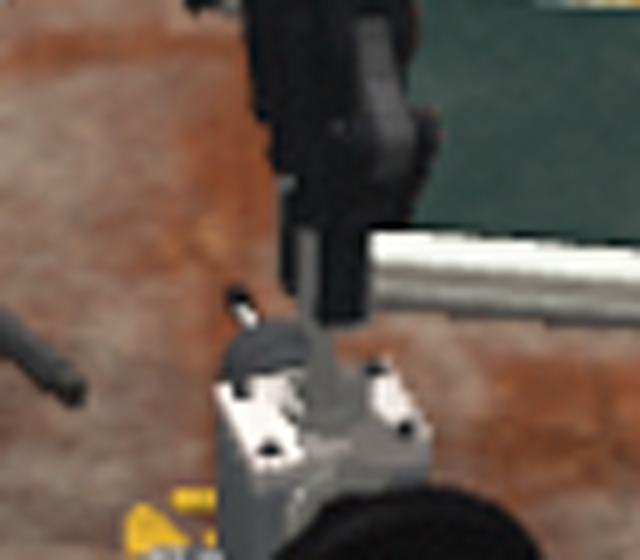

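There is no contact force and the tip should be about 11 mm inside the bush. I'll go a little lower and then open.

```bash
python3 -m inch '[[0,0,0,0,0,0.05,1],[0,0,0,0,0,0,1],[0,0,0,0,0,0,0.9],[0,0,0,0,0,0,0.8],[0,0,0,0,0,0,0.7],[0,0,0,0,0,0,0.6],[0,0,0,0,0,0,0.6]]'; python3 -m inch '[[0,0,0,0,0,-0.2,0.6],[0,0,0,0,0,-0.6,0.6],[0,0,0,0,0,-0.6,0.6],[0,0,0,0,0,-0.4,0.6],[0,0,0,0,0,0,0.6],[0,0,0,0,0,0,0.6]]';python3 - <<'E'
from h import *
u=np.array([np.cos(np.radians(-75.3)),np.sin(np.radians(-75.3))])
w=np.array([.472,-.0165])+u*.0745; print('wheel',w)
go([w[0],w[1],.15],104.7)
for n in ("side","top"):
    cv2.imwrite(f"pics/{n}7.png",env.read_camera(n)[:,:,::-1])
s=cv2.imread('pics/side7.png');t=cv2.imread('pics/top7.png')
f=lambda im,x,y,w,h:cv2.resize(im[y:y+h,x:x+w],None,fx=8,fy=8,interpolation=cv2.INTER_CUBIC)
cv2.imwrite('pics/c7.png',f(s,235,110,80,70));cv2.imwrite('pics/d7.png',f(t,160,160,100,75))
E
```

```text
clock: 11.45
tcp_pos: [0.4718, -0.0164, 0.1179]
orientation: [0.0, 0.611, 0.791, 0.0]
wrist_force: [0.4, -0.1, 0.1]
finger_gap: 0.0341
clock: 12.05
tcp_pos: [0.4721, -0.0164, 0.2084]
orientation: [0.001, 0.611, 0.791, 0.0]
wrist_force: [0.7, 0.1, 0.0]
finger_gap: 0.0341
wheel [ 0.49090497 -0.08856145]
t12.05 tcp [ 0.4721 -0.0164  0.2084] yaw 104.6 z [ 0.001 -0.    -1.   ] q [-0.2   0.12 -0.25  1.19  0.   -0.46] F [0.66 0.11 0.02] gap 0.0341
shift [-1.491e+00 -1.000e-03  1.168e+00] n 2.0
turn [ 0.01   0.004 -0.01 ]
```

View pics/c7.png

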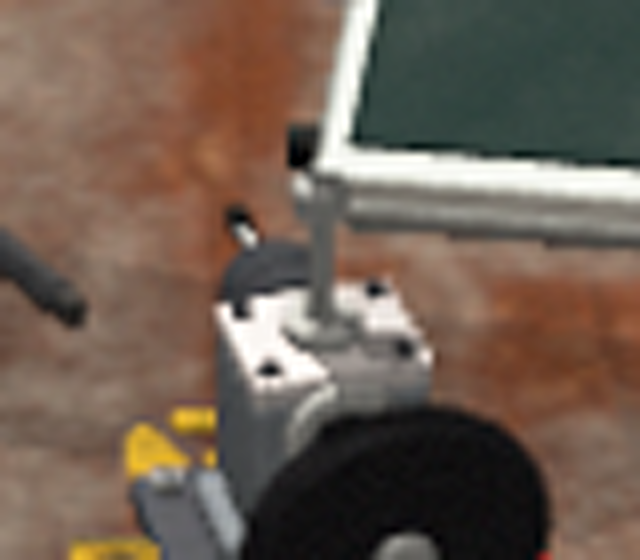

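View pics/d7.png

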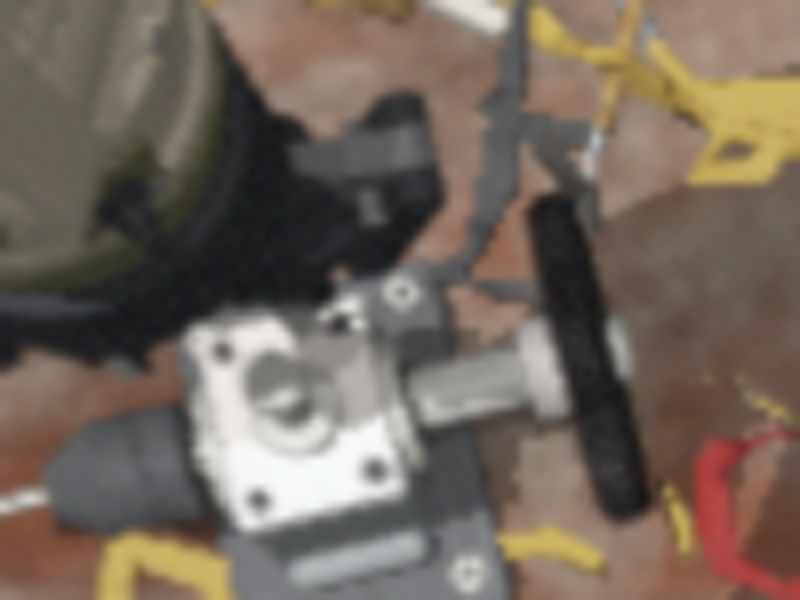

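The pin is standing in the bush, with the shank visible at crop (320,250), so it is riding on the collar. Next I'll measure where the wheel rim's top is along the spindle axis.

```bash
python3 - <<'E'
from h import *
g=cv2.cvtColor(cv2.imread('pics/top0.png'),cv2.COLOR_BGR2GRAY); m=(g<60).astype(np.uint8); m[:,:222]=0;m[:,245:]=0;m[:183]=0;m[227:]=0
n,l,s,c=cv2.connectedComponentsWithStats(m); k=1+np.argmax(s[1:,4]); print(s[k],c[k])
u=np.array([np.cos(np.radians(-75.3)),np.sin(np.radians(-75.3))]);v=np.array([-u[1],u[0]]); M=np.array([.472,-.0165])
for r in range(186,226,2):
    x=np.where(l[r]==k)[0]
    if len(x):
        o=[]
        for e in (x.min()-.5,x.max()+.5):
            for z in (.108,.062):
                p=onz('top',e,r,z)[:2]-M; o+= [round(1e3*p@u,1),round(1e3*p@v,1)]
        print(r,o)
E
```

```text
[227 184  15  41 208] [233.82692308 205.02884615]
186 [np.float64(74.8), np.float64(31.1), np.float64(72.9), np.float64(43.2), np.float64(85.1), np.float64(28.5), np.float64(83.6), np.float64(40.5)]
188 [np.float64(80.0), np.float64(25.3), np.float64(78.3), np.float64(37.2), np.float64(86.1), np.float64(23.8), np.float64(84.7), np.float64(35.5)]
190 [np.float64(76.9), np.float64(21.6), np.float64(75.1), np.float64(33.3), np.float64(85.1), np.float64(19.5), np.float64(83.6), np.float64(31.1)]
192 [np.float64(71.9), np.float64(18.5), np.float64(69.8), np.float64(30.0), np.float64(86.1), np.float64(14.8), np.float64(84.7), np.float64(26.2)]
194 [np.float64(72.9), np.float64(13.8), np.float64(70.9), np.float64(25.1), np.float64(87.2), np.float64(10.1), np.float64(85.8), np.float64(21.2)]
196 [np.float64(71.9), np.float64(9.6), np.float64(69.9), np.float64(20.7), np.float64(86.2), np.float64(5.9), np.float64(84.8), np.float64(16.8)]
198 [np.float64(73.0), np.float64(4.8), np.float64(71.0), np.float64(15.7), np.float64(87.2), np.float64(1.2), np.float64(85.9), np.float64(11.9)]
200 [np.flo
[... 1260 characters left out ...]
loat64(-25.5), np.float64(86.4), np.float64(-38.2), np.float64(85.0), np.float64(-29.3)]
218 [np.float64(73.2), np.float64(-39.3), np.float64(71.3), np.float64(-30.4), np.float64(87.4), np.float64(-42.9), np.float64(86.0), np.float64(-34.2)]
220 [np.float64(74.3), np.float64(-43.9), np.float64(72.3), np.float64(-35.2), np.float64(86.4), np.float64(-47.0), np.float64(85.0), np.float64(-38.5)]
222 [np.float64(73.3), np.float64(-48.0), np.float64(71.3), np.float64(-39.5), np.float64(87.4), np.float64(-51.6), np.float64(86.1), np.float64(-43.3)]
224 [np.float64(76.3), np.float64(-53.1), np.float64(74.5), np.float64(-44.9), np.float64(80.4), np.float64(-54.2), np.float64(78.7), np.float64(-46.0)]
```

```bash
python3 - <<'E'
from h import *
u=np.array([np.cos(np.radians(-75.3)),np.sin(np.radians(-75.3)),0]);v=np.array([-u[1],u[0],0]); M=np.array([.472,-.0165,.062])
g=cv2.imread('pics/side0.png')[130:205,230:320]; k=8
b=cv2.resize(g,None,fx=k,fy=k,interpolation=cv2.INTER_CUBIC)
for d,col in ((.0725,(0,0,255)),(.0865,(0,255,0))):
    P=np.array([proj('side',M+u*d+.046*(v*np.cos(a)+np.array([0,0,np.sin(a)]))) for a in np.linspace(0,6.283,60)])
    cv2.polylines(b,[((P-[230,130]+.5)*k).astype(int)],True,col,1)
cv2.imwrite('pics/wheel.png',b)
w=M+u*.0795; print(w)
go([w[0],w[1],.15],104.7)
E
```

```text
[ 0.49217376 -0.09339779  0.062     ]
t12.15 tcp [ 0.4711 -0.0162  0.207 ] yaw 104.6 z [-0.001  0.    -1.   ] q [-0.21  0.12 -0.26  1.19  0.   -0.46] F [-0.35 -1.04  0.65] gap 0.0340
shift [-1.601  0.02   1.139] n 2.0
turn [-0.009 -0.005 -0.011]
```

View pics/wheel.png

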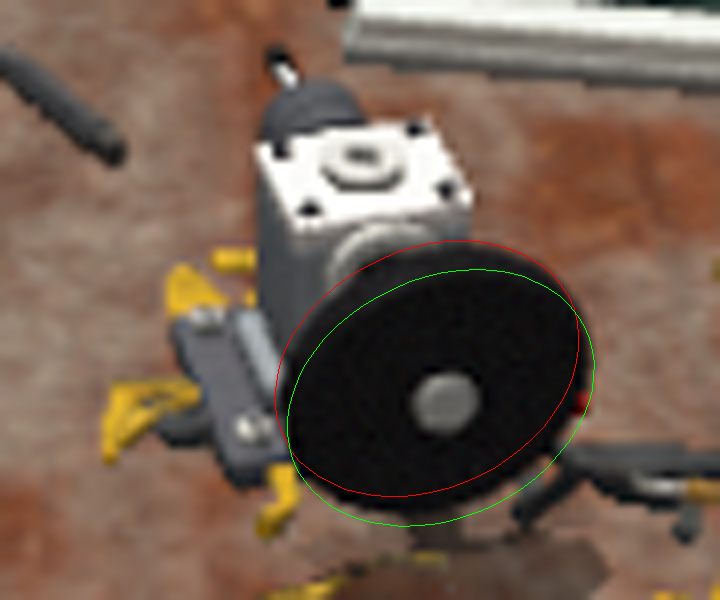

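The side overlay confirms the wheel plane, centred about 79 mm from the bush axis. I'll move above the rim, then lean the tool back about the spindle so that one grasp can cover a long arc.

```bash
python3 -m inch '[[0,0,0,-0.3,0,0,0.6],[0,0,0,-0.7,0.01,0.1,0.6],[0,0,0,-0.6,0.01,0.5,0.6],[0,0,0,0,0,0.54,0.6],[0,0,0,0,0,0,0.6],[-0.5,0,0,0,-0.123,0.004,0.6],[-1,0,0,0,-0.245,0.017,0.6],[-1,0,0,0,-0.245,0.017,0.6],[-1,0,0,0,-0.245,0.017,0.6],[-1,0,0,0,-0.245,0.017,0.6],[0,0,0,0,0,0,0.6],[0,0,0,0,0,0,0.6]]' 20; python3 - <<'E'
from h import *
st()
def wh():
    s=env.get_state();R=Rt(s)
    u=np.array([np.cos(np.radians(-75.3)),np.sin(np.radians(-75.3)),0]); C=np.array([.472,-.0165,.062])+.0793*u
    d=R.T@(C-s['tcp_pos']); print('centre in tool frame mm',(d*1e3).round(1),'lean',np.degrees(np.arctan2(R[0,2]*u[1]*-1+R[1,2]*u[0],-R[2,2])).round(1),'axis dev',(R.T@u).round(3))
wh()
E
sed -n '/^def wh/,/^wh()/p' /dev/null; cat >> h.py <<'E'
def wh():
    s=env.get_state();R=Rt(s)
    u=np.array([np.cos(np.radians(-75.3)),np.sin(np.radians(-75.3)),0]); C=np.array([.472,-.0165,.062])+.0793*u
    d=R.T@(C-s['tcp_pos']); v=np.array([-u[1],u[0],0])
    print('t%.2f'%s['clock'],'C in tool mm',(d*1e3).round(1),'lean %.1f'%np.degrees(np.arctan2(-R[:,2]@v,-R[2,2])),'axis',(R.T@u).round(3),'F tool',(R.T@s['wrist_force']).round(1),'M',s['ft_torque'].round(2),'gap %.4f'%s['finger_gap'],'q',s['joint_pos'].round(2))
E
```

```text
clock: 13.35
tcp_pos: [0.4417, -0.1071, 0.1338]
orientation: [0.189, 0.583, 0.752, 0.244]
wrist_force: [0.6, -0.4, 0.8]
finger_gap: 0.0343
t13.35 tcp [ 0.4417 -0.1071  0.1338] yaw 104.5 z [ 0.568  0.147 -0.81 ] q [-0.77 -0.17 -0.91  0.47  0.52 -0.92] F [ 0.6  -0.36  0.81] gap 0.0343
centre in tool frame mm [ 0.8  0.2 88.9] lean 35.9 axis dev [-1.     0.004  0.002]
```

```bash
python3 -m inch '[[0,0,0,0.016,0,0.3,0.6],[0,0,0,0,0,0.4,0.6],[0,0,0,0,0,0.3,0.6],[0,0,0,0,0,0,0.6],[0,0,0,0,0,0,0.6]]' 20; python3 - <<'E'
from h import *
wh()
cv2.imwrite("pics/side8.png",env.read_camera('side')[:,:,::-1])
cv2.imwrite("pics/top8.png",env.read_camera('top')[:,:,::-1])
E
```

```text
clock: 13.85
tcp_pos: [0.4727, -0.0985, 0.0948]
orientation: [0.189, 0.58, 0.753, 0.245]
wrist_force: [0.4, 0.7, -0.6]
finger_gap: 0.0344
t13.85 C in tool mm [ 0.2 -3.  38.3] lean -36.0 axis [-1.    -0.002  0.   ] F tool [0.6 0.1 0.8] M [-0.15  0.48  0.04] gap 0.0344 q [-0.68 -0.06 -0.95  0.27  0.5  -0.84]
```

View pics/side8.png

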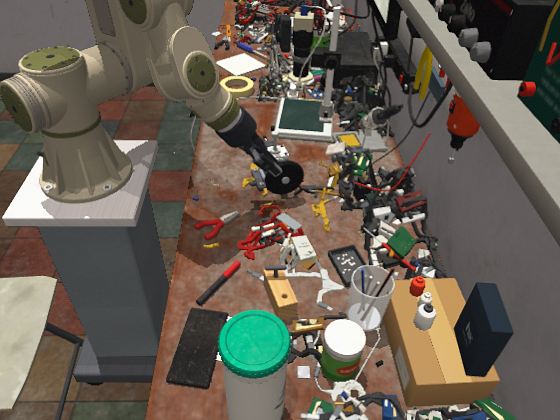

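View pics/top8.png

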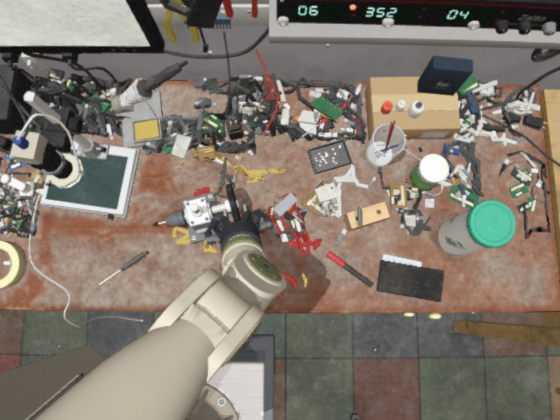

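The top view shows the fingers leaning over the rim, and the head and pin at about (197,210) are still visible. I'll finish the approach.

```bash
python3 -m inch '[[0,0,0,0,-0.03,0.1,0.6],[0,0,0,0,-0.03,0.12,0.6],[0,0,0,0,0,0.09,0.6],[0,0,0,0,0,0,0.6],[0,0,0,0,0,0,0.6]]' 20; python3 - <<'E'
from h import *
wh()
E
```

```text
clock: 14.45
tcp_pos: [0.4773, -0.0965, 0.0789]
orientation: [0.189, 0.582, 0.753, 0.245]
wrist_force: [-1.3, 0.8, -0.2]
finger_gap: 0.0338
t14.45 C in tool mm [-0.5  2.3 22.6] lean -36.0 axis [-1.     0.002  0.   ] F tool [ 1.1 -1.  -0.5] M [-0.14  0.53  0.03] gap 0.0338 q [-0.67 -0.02 -0.97  0.21  0.49 -0.82]
```

```bash
python3 -m inch '[[0,0,0,0,0.045,0,0.7],[0,0,0,0,0,0,0.8],[0,0,0,0,0,0,1],[0,0,0,0,0,0,1],[0,0,0,0,0,0,1]]' 20; python3 - <<'E'
from h import *
wh()
E
```

```text
clock: 14.95
tcp_pos: [0.4792, -0.095, 0.0809]
orientation: [0.188, 0.581, 0.753, 0.246]
wrist_force: [-3.1, 4.5, 5.6]
finger_gap: 0.0137
t14.95 C in tool mm [-1.6 -0.7 22.9] lean -36.1 axis [-1.     0.001 -0.002] F tool [ 5.1  1.8 -5.6] M [0.75 0.26 0.65] gap 0.0137 q [-0.67 -0.02 -0.97  0.21  0.49 -0.82]
```

```bash
python3 -m inch '[[0,0,0,0.02,0,-0.03,1],[0.375,0,0,0,0.024,0,1],[0.375,0,0,0,0.024,0,1],[0,0,0,0,0,0,1]]' 20; python3 - <<'E'
from h import *
wh()
E
```

```text
clock: 15.35
tcp_pos: [0.4802, -0.0947, 0.083]
orientation: [0.157, 0.59, 0.765, 0.204]
wrist_force: [-2.8, -0.4, 1.9]
finger_gap: 0.0133
t15.35 C in tool mm [-1.5 -0.2 24.1] lean -29.9 axis [-1.  0.  0.] F tool [ 0.3 -1.5 -3. ] M [-0.14  0.89  0.07] gap 0.0133 q [-0.6  -0.01 -0.88  0.34  0.39 -0.78]
```

```bash
python3 -m inch '[[0.375,0,0,0,0.025,0,1],[0.375,0,0,0,0.025,0,1],[0,0,0,0,0,0,1]]'|head -1; python3 - <<'E'
from h import *
wh()
t=env.read_camera('top'); cv2.imwrite('pics/top9.png',cv2.resize(t[180:240,165:245,::-1],None,fx=8,fy=8,interpolation=cv2.INTER_CUBIC))
t=env.read_camera('side'); cv2.imwrite('pics/side9.png',cv2.resize(t[110:180,235:315,::-1],None,fx=8,fy=8,interpolation=cv2.INTER_CUBIC))
E
```

```text
clock: 15.65
t15.65 C in tool mm [-1.6 -0.2 24.2] lean -23.9 axis [-1.  0. -0.] F tool [ 1.3 -1.4 -4.2] M [-0.07  0.8   0.16] gap 0.0136 q [-0.54  0.03 -0.79  0.46  0.29 -0.75]
```

View pics/top9.png

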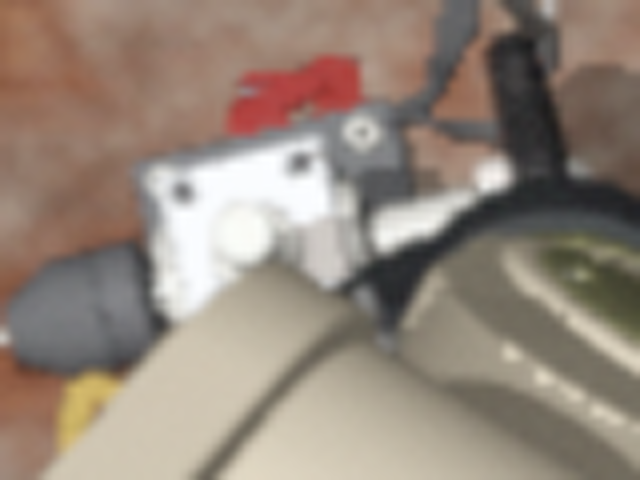

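View pics/side9.png

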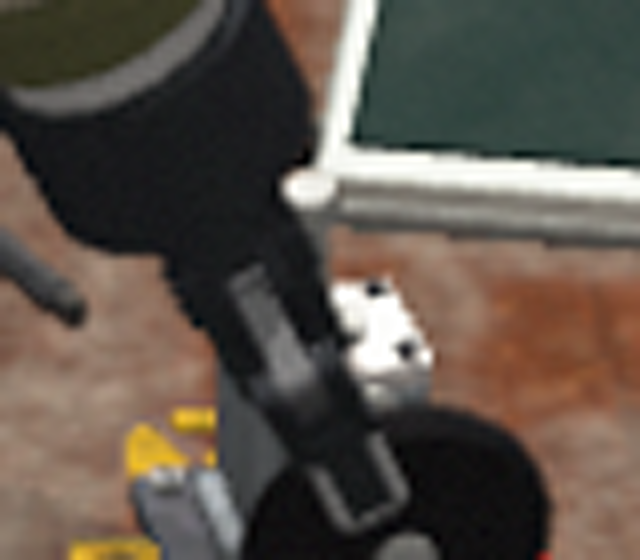

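The pin head is still high, at side crop (310,187), so it is still riding. I'll go on turning by feel.

```bash
python3 -m inch '[[0.375,0,0,0,0.025,0,1],[0.375,0,0,0,0.025,0,1],[0,0,0,0,0,0,1]]'|head -1; python3 -c "from h import *; wh()"
```

```text
clock: 16.05
t16.05 C in tool mm [-1.6 -0.1 24.3] lean -18.0 axis [-1.     0.001 -0.   ] F tool [ 2.5 -2.  -3.5] M [0.16 0.64 0.18] gap 0.0133 q [-0.48  0.07 -0.69  0.57  0.21 -0.71]
```

```bash
python3 -m inch '[[0.375,0,0,0,0.025,0,1],[0.375,0,0,0,0.025,0,1],[0,0,0,0,0,0,1]]'|head -1; python3 -c "from h import *; wh()"
```

```text
clock: 16.35
t16.35 C in tool mm [-1.6 -0.1 24.4] lean -12.0 axis [-1.     0.001 -0.001] F tool [ 2.5 -0.8 -4.6] M [0.29 0.52 0.23] gap 0.0137 q [-0.43  0.13 -0.59  0.69  0.13 -0.68]
```

```bash
cat >> h.py <<'E'
def head(n=[0]):
    t=env.read_camera('side'); print('head px', t[131:136,270:278].mean(2).round(0).astype(int).tolist())
E
python3 -m inch '[[0.375,0,0,0.01,0.025,0,1],[0.375,0,0,0,0.025,0,1],[0,0,0,0,0,0,1]]'|head -1; python3 -c "
from h import *; wh(); head()
t=env.read_camera('side'); cv2.imwrite('pics/side10.png',cv2.resize(t[110:180,235:315,::-1],None,fx=8,fy=8,interpolation=cv2.INTER_CUBIC))"
```

```text
clock: 16.65
t16.65 C in tool mm [-1.6 -0.1 24.4] lean -6.0 axis [-1.     0.001  0.   ] F tool [ 1.9 -0.9 -2.4] M [0.04 0.39 0.22] gap 0.0139 q [-0.39  0.19 -0.5   0.8   0.06 -0.64]
head px [[18, 27, 26, 27, 24, 22, 24, 24], [18, 23, 26, 26, 24, 21, 22, 22], [40, 22, 25, 24, 21, 21, 23, 23], [46, 22, 24, 25, 22, 23, 25, 22], [46, 19, 23, 26, 26, 28, 26, 24]]
```

View pics/side10.png

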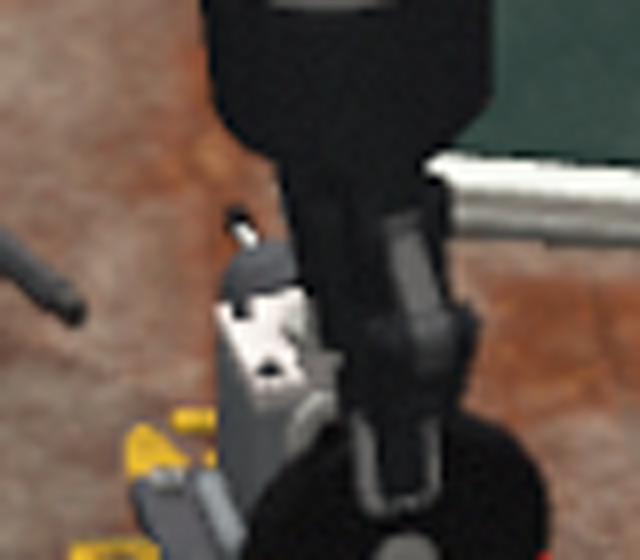

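The gripper now hides the pin from the side camera, so I'm relying on feel.

```bash
python3 -m inch '[[0.375,0,0,0.01,0.025,0,1],[0.375,0,0,0,0.025,0,1],[0,0,0,0,0,0,1]]'|head -1; python3 -c "
from h import *; wh()"
```

```text
clock: 17.05
t17.05 C in tool mm [-1.6  0.2 24.5] lean -0.0 axis [-1.     0.002  0.001] F tool [-1.7 -1.8 -0.8] M [-0.37  0.33  0.08] gap 0.0133 q [-0.34  0.26 -0.39  0.91 -0.   -0.6 ]
```

```bash
python3 -m inch '[[0.375,0,0,0.01,0.025,0,1],[0.375,0,0,0,0.025,0,1],[0,0,0,0,0,0,1]]'|head -1; python3 -c "
from h import *; wh()
t=env.read_camera('top'); cv2.imwrite('pics/top11.png',cv2.resize(t[180:240,165:245,::-1],None,fx=8,fy=8,interpolation=cv2.INTER_CUBIC))"
```

```text
clock: 17.35
t17.35 C in tool mm [-1.6  0.1 24.6] lean 6.0 axis [-1.     0.002  0.001] F tool [-4.3 -1.7  1.8] M [-0.85  0.16  0.17] gap 0.0130 q [-0.31  0.34 -0.29  1.03 -0.06 -0.56]
```

View pics/top11.png

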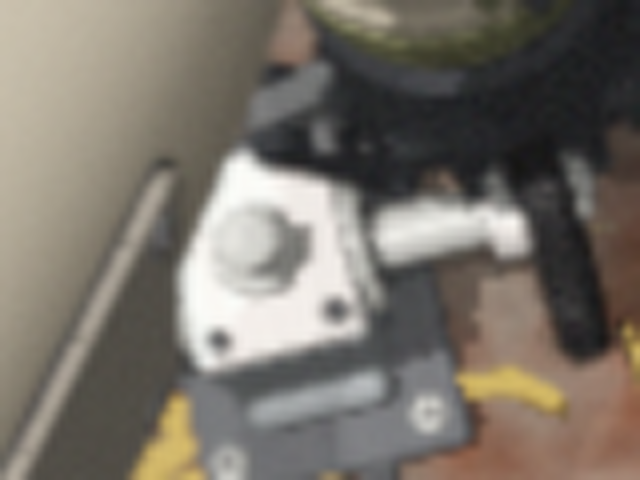

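```bash
python3 -c "
from h import *
for z in (.09,.102,.109,.138): print(z,(proj('top',[.472,-.0165,z])-[165,180]+.5)*8, (proj('side',[.472,-.0165,z])-[235,110]+.5)*8)"
```

```text
0.09 [256.16158117 246.35292392] [321.53821475 313.40960134]
0.102 [248.82639423 237.73435349] [322.35307723 279.8860221 ]
0.109 [244.47008761 232.61539729] [322.83392954 260.10452858]
0.138 [225.78615591 210.65662664] [324.87058572 176.32676999]
```

The head, at top crop (247,238), has not moved since the first frame. It leans a little within the bush clearance and is still riding after 42°. Continuing, and easing the sideways load.

```bash
python3 -m inch '[[0.375,0,0,-0.015,0.025,0,1],[0.375,0,0,0,0.025,0,1],[0,0,0,0,0,0,1]]'|head -1; python3 -c "
from h import *; wh()"
```

```text
clock: 17.7
t17.70 C in tool mm [-1.7  0.4 24.6] lean 12.0 axis [-1.     0.001 -0.   ] F tool [-2.2 -1.5 -0.9] M [-0.6   0.11  0.21] gap 0.0135 q [-0.28  0.42 -0.18  1.14 -0.11 -0.52]
```

```bash
python3 -m inch '[[0.375,0,0,-0.005,0.025,0,1],[0.375,0,0,0,0.025,0,1],[0,0,0,0,0,0,1]]'|head -1; python3 -c "
from h import *; wh()"
```

```text
clock: 18.0
t18.00 C in tool mm [-1.7  1.5 24.7] lean 18.1 axis [-1.     0.001 -0.001] F tool [-1.7 -6.8 -3.2] M [-0.69  0.71  0.22] gap 0.0136 q [-0.25  0.51 -0.08  1.26 -0.15 -0.48]
```

The tangential force jumped from -1.5 to -6.8 N, so something has caught. I'll stop and look.

```bash
python3 -c "
from h import *
t=env.read_camera('top'); cv2.imwrite('pics/top12.png',cv2.resize(t[180:240,165:245,::-1],None,fx=8,fy=8,interpolation=cv2.INTER_CUBIC))
t=env.read_camera('side'); cv2.imwrite('pics/side12.png',cv2.resize(t[110:180,235:315,::-1],None,fx=8,fy=8,interpolation=cv2.INTER_CUBIC)); wh()"
```

```text
t18.10 C in tool mm [-1.7  1.6 24.7] lean 18.0 axis [-1.     0.002 -0.001] F tool [-3.3 -4.8 -0.9] M [-0.67  0.34  0.28] gap 0.0136 q [-0.25  0.51 -0.08  1.26 -0.15 -0.48]
```

View pics/top12.png

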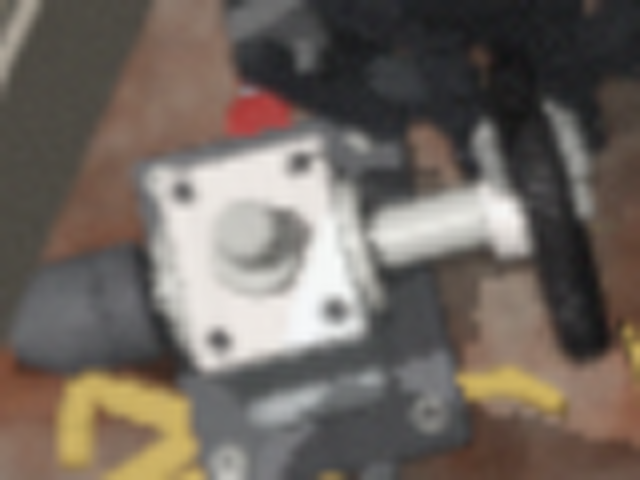

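View pics/side12.png

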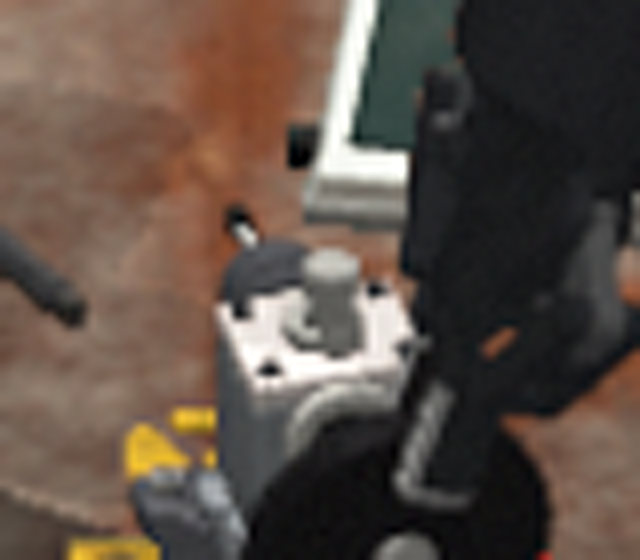

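The head top is at side crop (330,262), and the prediction for z = 0.109 is (323,260). So the pin has dropped in and rests on the balls. I'll ease the wheel back a touch until the load is gone, then let go.

```bash
python3 -m inch '[[-0.2,0,0,-0.02,-0.03,0,1],[-0.1,0,0,0,-0.015,0,1],[0,0,0,0,0,0,1]]'|head -1; python3 -c "
from h import *; wh()"
```

```text
clock: 18.4
t18.40 C in tool mm [-1.7  1.8 24.7] lean 15.4 axis [-1.     0.002 -0.002] F tool [3.4 1.9 3.3] M [ 0.66 -0.55 -0.  ] gap 0.0139 q [-0.26  0.47 -0.12  1.21 -0.13 -0.5 ]
```

```bash
python3 -m inch '[[0,0,0,0.01,0,0,0.8],[0,0,0,0,0,0,0.6],[0,0,0,0,0,0,0.6],[0,0,0,0,0,0,0.6],[0,0,0,0,0,-0.2,0.6],[0,0,0,0,0,-0.6,0.6],[0,0,0,0,0,-0.8,0.6],[0,0,0,0,0,-0.4,0.6],[-0.95,0,0,0,0,0,0.6],[-0.98,0,0,0,0,0,0.6],[0,0,0,0,0,0,0.6],[0,0,0,0,0,0,0.6]]'; python3 -c "
from h import *; go([.4722,-.0165,.15],104.7)
t=env.read_camera('side'); cv2.imwrite('pics/side13.png',cv2.resize(t[110:180,235:315,::-1],None,fx=8,fy=8,interpolation=cv2.INTER_CUBIC))"
```

```text
clock: 19.6
tcp_pos: [0.5221, -0.0841, 0.1839]
orientation: [-0.001, 0.612, 0.791, -0.001]
wrist_force: [0.3, 0.4, 0.2]
finger_gap: 0.0342
t19.60 tcp [ 0.5221 -0.0841  0.1839] yaw 104.6 z [-0.003 -0.001 -1.   ] q [-0.31  0.25 -0.16  1.16 -0.   -0.56] F [0.32 0.42 0.18] gap 0.0342
shift [ 1.559 -0.623  0.678] n 2.0
turn [-0.022  0.004 -0.017]
```

View pics/side13.png

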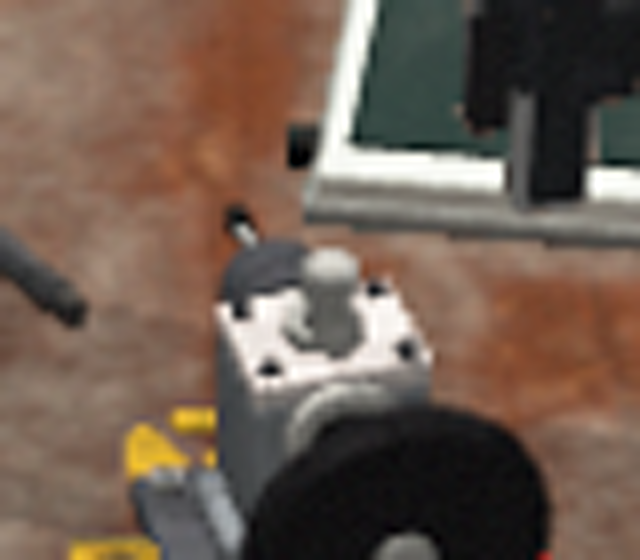

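The pin is dropped and standing almost upright, with its head at crop (330,265). I'll move over it with the jaws shut to press it.

```bash
python3 -m inch '[[0,0,0,0.4,-0.2,0,0.8],[0,0,0,0.6,-0.22,0,1],[0,0,0,0.55,-0.2,0,1],[0,0,0,0,0,0.3,1],[0,0,0,0,0,0.38,1],[0,0,0,0,0,0,1],[0,0,0,0,0,0,1]]' 40; python3 -m inch '[[0,0,0,0,0,0.3,1],[0,0,0,0,0,0.3,1],[0,0,0,0,0,0.1,1],[0,0,0,0,0,0,1],[0,0,0,0,0,0,1]]'; python3 -c "
from h import *; go([.4722,-.0165,.102],104.7)
t=env.read_camera('side'); cv2.imwrite('pics/side14.png',cv2.resize(t[110:180,235:315,::-1],None,fx=8,fy=8,interpolation=cv2.INTER_CUBIC))"
```

```text
clock: 20.35
tcp_pos: [0.4742, -0.0167, 0.1491]
orientation: [-0.001, 0.611, 0.791, -0.001]
wrist_force: [0.3, 0.5, 0.9]
finger_gap: -0.0002
clock: 20.85
tcp_pos: [0.4738, -0.017, 0.1146]
orientation: [-0.0, 0.611, 0.791, -0.001]
wrist_force: [0.4, -0.3, 0.4]
finger_gap: 0.0
t20.85 tcp [ 0.4738 -0.017   0.1146] yaw 104.6 z [-0.002 -0.001 -1.   ] q [-0.2   0.19 -0.41  0.97 -0.   -0.46] F [ 0.37 -0.3   0.41] gap 0.0000
shift [ 0.017 -0.027  0.253] n 1.0
turn [-0.013  0.003 -0.011]
```

View pics/side14.png

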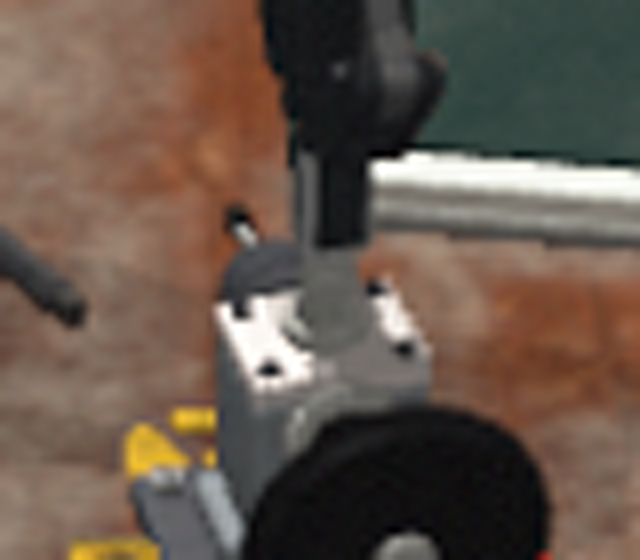

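The shut fingertips are right above the head, at crop (335,245). Pressing down in small steps.

```bash
python3 -m inch '[[0,0,0,0.01,-0.02,0.06,1],[0,0,0,0,0,0.05,1],[0,0,0,0,0,0.03,1],[0,0,0,0,0,0,1]]'; python3 -c "
from h import *; st()"
```

```text
clock: 21.3
tcp_pos: [0.4719, -0.0166, 0.1071]
orientation: [-0.001, 0.611, 0.791, -0.001]
wrist_force: [-0.9, -0.3, 2.6]
finger_gap: 0.0001
t21.30 tcp [ 0.4719 -0.0166  0.1071] yaw 104.6 z [-0.002 -0.001 -1.   ] q [-0.2   0.2  -0.43  0.95 -0.   -0.46] F [-0.93 -0.28  2.61] gap 0.0001
```

```bash
python3 -m inch '[[0,0,0,0,0,0.03,1],[0,0,0,0,0,0.03,1],[0,0,0,0,0,0,1]]'; python3 -c "
from h import *; st()"
```

```text
clock: 21.6
tcp_pos: [0.4718, -0.0165, 0.1039]
orientation: [-0.001, 0.611, 0.791, -0.001]
wrist_force: [0.3, -0.8, 1.0]
finger_gap: -0.0001
t21.60 tcp [ 0.4718 -0.0165  0.1039] yaw 104.6 z [-0.002 -0.001 -1.   ] q [-0.2   0.2  -0.43  0.94 -0.   -0.46] F [ 0.31 -0.8   0.96] gap -0.0001
```

```bash
python3 -m inch '[[0,0,0,0,0,0.03,1],[0,0,0,0,0,0.03,1],[0,0,0,0,0,0,1]]'; python3 -c "
from h import *; st()"
```

```text
clock: 21.9
tcp_pos: [0.4719, -0.0166, 0.1021]
orientation: [-0.0, 0.611, 0.791, -0.001]
wrist_force: [-4.2, 0.3, 13.2]
finger_gap: 0.0002
t21.90 tcp [ 0.4719 -0.0166  0.1021] yaw 104.6 z [-0.002 -0.001 -1.   ] q [-0.2   0.2  -0.43  0.94 -0.   -0.46] F [-4.19  0.29 13.17] gap 0.0002
```

The TCP stopped at z = 0.1021 with 13 N, and head-home is 0.102. One more nudge, then retreat and look.

```bash
python3 -m inch '[[0,0,0,0,0,0.02,1],[0,0,0,0,0,0,1]]'|sed -n 2,4p; python3 -m inch '[[0,0,0,0,0,-0.1,1],[0,0,0,0,0,-0.4,1],[0,0,0,0,0,-0.8,1],[0,0,0,0,0,-0.9,1],[0,0,0,0,-0.8,-0.3,1],[0,0,0,0,-0.9,0,1],[0,0,0,0,-0.4,0,1],[0,0,0,0,0,0,1],[0,0,0,0,0,0,1]]'; python3 -c "
from h import *; st()
t=env.read_camera('side'); cv2.imwrite('pics/side15f.png',t[:,:,::-1]); cv2.imwrite('pics/side15.png',cv2.resize(t[110:180,235:315,::-1],None,fx=8,fy=8,interpolation=cv2.INTER_CUBIC))
t=env.read_camera('top'); cv2.imwrite('pics/top15f.png',t[:,:,::-1]);cv2.imwrite('pics/top15.png',cv2.resize(t[180:240,165:245,::-1],None,fx=8,fy=8,interpolation=cv2.INTER_CUBIC))
"
```

```text
tcp_pos: [0.4719, -0.0166, 0.1019]
orientation: [-0.0, 0.611, 0.791, -0.001]
wrist_force: [-6.6, 1.5, 20.4]
clock: 23.0
tcp_pos: [0.3711, -0.0431, 0.2252]
orientation: [-0.0, 0.612, 0.791, -0.001]
wrist_force: [0.7, -0.5, 0.4]
finger_gap: 0.0004
t23.00 tcp [ 0.3711 -0.0431  0.2252] yaw 104.6 z [-0.001 -0.001 -1.   ] q [-0.33 -0.08 -0.42  1.23 -0.   -0.58] F [ 0.73 -0.5   0.38] gap 0.0004
```

View pics/side15.png

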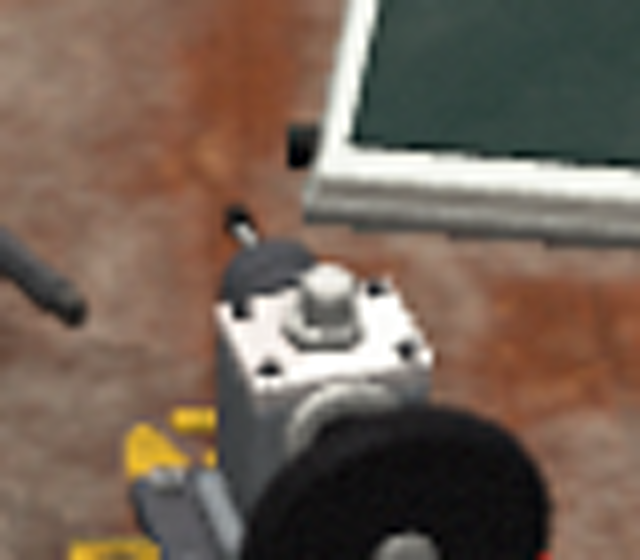

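View pics/top15f.png

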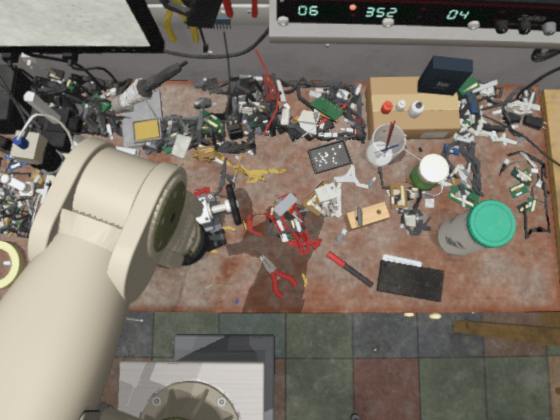

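The head top is at side crop (327,280), and the prediction for fully home is (322,280). I'll check that the key hasn't moved, then hand in.

```bash
python3 -c "
import cv2,numpy as np
a=cv2.imread('pics/top0.png').astype(int);b=cv2.imread('pics/top15f.png').astype(int)
print(abs(a-b)[200:232,350:368].max(), abs(a-b)[200:232,374:390].max())
a=cv2.imread('pics/side0.png').astype(int);b=cv2.imread('pics/side15f.png').astype(int); print(abs(a-b)[262:280,262:290].max())
from workcell import env
s=env.get_state();print(s['clock'],s['wrist_force'],abs(s['qvel']).max()); print(env.hand_in())"
```

```text
15 141
11
23.1 [-0.04693557  0.26440829 -1.26393201] 0.008820728938744832
the job is handed in; nothing more can be done
None
```

The spindle is locked: the pin is fully home on the bush. I handed the job in at about 23 s of the 72 s allowed.

**What I did**
- I took the cross pin from the tool block and released it in the guide bush, where it rode on the collar.
- I pinched the handwheel rim and turned it about 54° in steps of 6°. At that point the force along the rim rose from about 1.5 N to 6.8 N.
- The side camera showed the pin had dropped. I eased the wheel back about 2.5° and let go of it.
- I pressed the pin down with the shut fingertips, using about 20 N at the end.

**Last checks**
- **Pin home:** the fingertips stopped at 101.9 mm with the head under them, and a fully home head should top out at 102 mm. In the side picture the head top is within 1 pixel of where it should be.
- **T-handled key:** its pixels are unchanged from the start in both cameras, apart from noise.
- **Robot:** it is clear and still, touching nothing, with about 1 N or less on the wrist.

**What was less certain**
- While riding, the pin leaned a few degrees in the bush, so its head sat about 4 mm off the predicted spot until it dropped.
- The push past the ball catch did not show as a clear force peak. I read only 1 to 3 N between steps, so the evidence that it is home is the final height and the picture.
- The two cameras disagreed by about 2 mm, which is within the stated calibration.

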